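# Unlock and lift off the lid of a bench sample mill

## Task

Open the sample mill: swing the lid's red lever anticlockwise (seen from above), past its spring catch, until it comes up against the open stop, then lift the lid straight out by its black knob. Keep it level and set it down gently, right way up, near the middle of the white tray; leave the other things on the bench where they are.

Things in the scene. Friction and masses are not known exactly. Their poses are not given: they have to be found in the camera images.
- mill: bench sample mill, fixed to the bench: white base 180 (x) x 170 (y) x 60 mm, slate-blue motor tower up to 140 mm across, steel grinding chamber 124 mm across on top. Origin: centre of the underside, on the chamber's axis, z up, front panel at -x. Apart from the lid, the claws and the catch block, nothing of it rises above 176 mm
- mill_rim (a point): centre of the chamber's open mouth (bore 85 mm), 170 mm above the bench, on the mill's axis; the lid's disc rests on this rim. A small steel block with the brass spring catch stands outside the rim, 77 to 93 mm from the axis, 20 deg anticlockwise of the mill's +x, top 185 mm above the bench
- mill_claw (a point): top of one of two equal aluminium claws, at the mill's +y (the other at -y), 78 mm from the axis, 189 mm above the bench. Each is 46 mm wide along the rim and spans 64 to 92 mm from the axis; it reaches over an ear of the locked lid with 2 mm to spare and holds it down until the lid has turned 36 deg
- mill_open (a point): where the middle of the lever's red grip comes when the lid is against its open stop (steel pins that the ears meet): 102 mm from the mill's axis, 207 deg anticlockwise of the mill's x axis, 186 mm above the bench; the open position is within 7 deg (12 mm) of this point. A white pip marks this direction on the rim, a red pip the locked one
- lid: loose bayonet lid, 0.3 to 0.6 kg, 65 mm high. Origin: centre of the plug's underside, z up, x axis along the lever. Plug 83 mm diameter, z = 0 to 16 mm; black disc 116 mm diameter, to z = 25 mm; two ears out to 77 mm at -65 and +115 deg from x, z = 16 to 24 mm. Seated, the origin is on the mill's axis 154 mm above the bench, with about 1 mm of side play
- lid_lever (a point): middle of the lever's red grip, 40 mm long, 20 wide, 16 high, 102 mm from the lid's axis, 186 mm above the bench when seated, free air round it. Locked, the lever points 155 deg (within 2) anticlockwise of the mill's x axis; it turns 52 deg anticlockwise to the open stop. The spring catch resists in the first 14 deg (6 to 10 N at the grip), then it turns freely
- lid_knob (a point): middle of the upright black lifting knob on the lid's axis: cylinder 36 mm diameter, 40 mm high (z = 25 to 65 mm of the lid), 199 mm above the bench while seated; the lever bar (14 mm wide, top at z = 34 mm of the lid, the red grip to z = 40 mm) runs out from its foot along the lid's x axis
- tray: shallow white enamel tray with a dark rim, loose, 0.9 kg, 240 (x) x 200 (y) mm, walls 18 mm high and 4 mm thick, floor 4 mm thick, empty; origin at the centre of its underside. The lid stands on its plug in it; ears and lever pass above the walls
- brush: cleaning brush with a wooden handle, 200 mm long, 42 mm wide, 20 mm high, lying flat; origin under its middle, x axis towards the bristles
- jar: amber sample jar with a white cap, 60 mm diameter, 80 mm high, standing; origin at the centre of its underside
- scoop: sample scoop with a blue handle, 170 mm long, 52 mm wide, 20 mm high, lying flat; origin under its middle, x axis towards the bowl
- roll: white paper roll on a cardboard core, 76 mm diameter, 225 mm high, standing; origin at the centre of its underside
- flask: clear plastic bottle with blue cap and label, 68 mm diameter, 215 mm high, standing; origin at the centre of its underside
- dishes: stack of four Petri dishes, 92 mm diameter, 60 mm high; origin at the centre of its underside
- slidebox: yellow slide box, 70 x 100 x 34 mm, lying on the bench; origin at the centre of its underside
There are look-alikes about, which are no part of the job. What is shaped like the lid but green is not meant.

How it is judged (in metres and radians):
On the way, in this order (a step that is already met when the one before it is completed fails the run):
1. the lid, still seated, is turned to its open stop (within 7 deg of it) (z of lid in the frame of mill below 0.16 m and angle between lid's own z axis and vertical below 0.1 rad and distance between lid_lever and mill_open below 0.0125 m), for 0.2 s.
2. the lid is lifted straight out, level, clear above the mill (40 mm or more) (z of lid in the frame of mill above 0.194 m and angle between lid's own z axis and vertical below 0.3 rad and horizontal distance between lid and mill below 0.06 m), for 0.1 s.
At the end, for the whole second after the job is handed in: The lid stands right way up (within 4.5 deg) and at rest on the floor of the tray, its axis within 70 mm (tray's x) and 50 mm (tray's y) of the tray's middle, and the tray lies flat on the bench (x of lid in the frame of tray between -0.07 and 0.07 m and y of lid in the frame of tray between -0.05 and 0.05 m and z of lid in the frame of tray between 0 and 0.01 m and angle between lid's own z axis and vertical below 0.08 rad and linear speed of lid below 0.02 m/s and height (world z) of tray below 0.006 m and angle between tray's own z axis and vertical below 0.05 rad); the robot touches nothing.
It fails at once if the lid is tilted more than 25 deg (angle between lid's own z axis and vertical above 0.436 rad).
It fails at once if the lid is dropped or banged into the tray: it arrives there (last 20 mm) faster than 0.3 m/s (z of lid in the frame of tray below 0.024 m and horizontal distance between lid and tray below 0.1 m and linear speed of lid above 0.3 m/s).
It fails at once if a bystander is moved more than 30 mm or knocked over (distance of any of brush, jar, scoop, roll, flask, dishes, slidebox from where it was at the start of the episode above 0.03 m or angle between any of brush, jar, scoop, roll, flask, dishes, slidebox's own z axis and vertical above 0.5 rad).
It also fails if it takes over 64 s, if anything falls off the work surface, if the arm or the gripper's body presses on something with over 40 N, if the wrist force passes 120 N, or if a joint passes its speed limit or range.

## Robot

A 6-joint arm with a two-finger parallel gripper is mounted at the origin on the work surface. World frame = base frame: x ahead of the robot, y to its left, z up, the work surface at z = 0. Lengths are in mm, angles in rad, forces in N, time in s.
With the tool pointing down it reaches from about 275 to 1000 mm from the base axis. Payload 8.4 kg.
Tool frame: the origin (TCP) lies midway between the tips of the shut fingers; the grasp point (between the pads) lies 19 mm behind it; z points along the fingers, y is the line along which they close (so a half turn about z gives the same grasp; the last joint's range is limited). The gripper opens to 85 mm and grips with 20 to 120 N. Pads are 22 mm wide; open, the fingers measure 114 mm over their backs; the gripper's body (76 mm by 85 mm) begins 54 mm behind the grasp point. The pads swing forward as they close: fully open they stand 13 mm farther back than shut.
Start: joints at [-1.266, 0.353, 1.633, -0, 1.155, -0.002], TCP at [188.754, -595.818, 193.181] pointing down, gripper open.
Joint ranges: [-2.63, 2.63], [-0.92, 2.1], [0.06, 2.66], [-1.3, 4.44], [0, 2.69], [-3.02, 3.02]. Speed limits (rad/s): [2.22, 2.22, 2.79, 3.14, 3.14, 3.14].

## Interface

Orientations are given as [roll, pitch, yaw] about the fixed x, y, z axes, in that order (R = Rz(yaw) Ry(pitch) Rx(roll)).
In Python, from rig import * gives the robot as it stands.
- The arm moves only by the shell command python3 -m jog 'ROWS' [FORCE]. ROWS is JSON, a list of rows, each an object of numbers: "x", "y", "z": the shift along the tool's x, y, z in cm; "spin": the turn about the tool's z in rad; "grip": the closure, from 0 (fully open) to 1 (shut). In form: [{"x": .., "y": .., "z": .., "spin": .., "grip": ..}, ...]. A call has 1 to 20 rows; each row shifts and turns the commanded pose from where the row before left it, along the tool's axes as they then stand; what a row does not reach is not made up. A row lasts 1/12 s, in which the tool goes at most 41.7 mm and 7.16 degrees, less where a joint would pass 70% of its speed; a pose out of reach is approached as far as the arm can. A call with a gripper value outside its range is refused whole. The fingers move at their own pace and stop on an object; FORCE is the grip in N (left out, the last holds). Time passes only in rows, so rows that do not move let the fingers close. It gives the time, the measured TCP pose, the force, the opening and the grip force at its end, in the units of the state.
- sense(): the state, without advancing time (a new reading comes with each control period).
- grab_frame(name): name is "scene" or "side" or "wrist"; returns a dict with "pixels" (480x640x3 uint8, blue, green, red), "camera_matrix" (3x3 intrinsics, pixels), "rvec" (rotation vector, rad) and "tvec" (3), from world to camera coordinates, as OpenCV has them; the wrist camera has in their place "T_tool_cam" (4x4, takes a point from camera to tool coordinates, whose origin is the TCP and whose axes are the flange's). Camera axes: x right, y down, z forward; pixel columns grow to the right and rows downward; lengths in mm; the calibration is good to about 2 mm. A picture is of the moment at which its call begins: read the wrist's pose just before it. There is no depth.
- sign_off(): hands the job in; it is judged then, once.
The state is a dict: "clock": time; "qpos": joint angles; "qvel": joint speeds; "joint_efforts": joint torques, N m; "eef_pos": TCP position; "tcp_rot": TCP orientation; "contact_force": force on the tool from outside, world axes, zero at the start; "wrist_torque": the same for the moment, N m; "opening": opening from 0.0 (shut) to 1.0 (fully open); "grasp_force": force on a finger pad.
Only numpy, scipy, OpenCV 4.12 (cv2) and the standard library are available. Lean on these libraries where they do the work, as an engineer would, in place of code of your own. Each camera call takes 0.05 s, during which the arm holds its last target. There are 200 camera calls.

## Working session

There is one attempt and no reset: what is moved stays moved. The work goes in short steps, Python scripts to look and compute and a shell command to move; the robot and the scene stay as the last step left them, time stands still between calls to the robot, and variables do not carry over. Pictures are saved under pics/ and viewed, at most 10 in all, crops included, and the job is handed in when it is done.

```bash
ls; mkdir -p pics; python3 - <<'E'
from rig import *
import cv2,pickle
d={}
for n in("scene","side","wrist"):
    f=grab_frame(n);d[n]=f;cv2.imwrite(f"pics/{n}0.png",f["pixels"])
    print(n,{k:v for k,v in f.items() if k!="pixels"})
pickle.dump(d,open("f0.pkl","wb"));print(sense())
E
```

```text
pics
scene {'camera_matrix': array([[451.87907882,   0.        , 318.45308306],
       [  0.        , 451.87907882, 235.08444128],
       [  0.        ,   0.        ,   1.        ]]), 'rvec': array([ 1.25872244,  2.40768751, -0.85740973]), 'tvec': array([ 322.41766499, -258.81631423, 1722.20340419])}
side {'camera_matrix': array([[597.12530202,   0.        , 319.51574618],
       [  0.        , 597.12530202, 234.33863203],
       [  0.        ,   0.        ,   1.        ]]), 'rvec': array([ 0.04709341, -2.7225766 ,  1.51631412]), 'tvec': array([ 540.3218511 ,  124.10440909, 1725.92972773])}
wrist {'camera_matrix': array([[400.83222423,   0.        , 319.65227057],
       [  0.        , 400.83222423, 239.9050626 ],
       [  0.        ,   0.        ,   1.        ]]), 'T_tool_cam': array([[-4.63473518e-04, -9.45590239e-01, -3.25359625e-01,
         8.39359970e+01],
       [ 9.99999778e-01, -2.82256897e-04, -6.04174684e-04,
         2.85241421e-01],
       [ 4.79466685e-04, -3.25359833e-01,  9.45590159e-01,
        -1.80998064e+02],
       [ 0.00000000e+00,  0.00000000e+00,  0.00000000e+00,
         1.00000000e+00]])}
{'clock': 0.15, 'qpos': array([-1.26638770e+00,  3.53478403e-01,  1.63395180e+00, -1.07881216e-05,
        1.15517862e+00, -2.37484931e-03]), 'qvel': array([-5.74015596e-04, -2.88957143e-03, -2.24632921e-03,  3.96511287e-04,
       -1.24942155e-04, -4.03275663e-05]), 'joint_efforts': array([-1.20519664e-03, -6.05634069e+01, -3.42338419e+01, -1.06781289e-05,
        6.18468417e-03,  1.58084055e-05]), 'eef_pos': array([ 188.64123764, -595.44479321,  192.64573107]), 'tcp_rot': array([-3.14057647e+00,  7.45199965e-06,  3.06787838e-01]), 'contact_force': array([-0.10644257,  0.52134962,  0.05669975]), 'wrist_torque': array([ 0.02580548,  0.0042113 , -0.01762352]), 'grasp_force': 0.0, 'opening': 0.9981950607075144}
```

View pics/scene0.png

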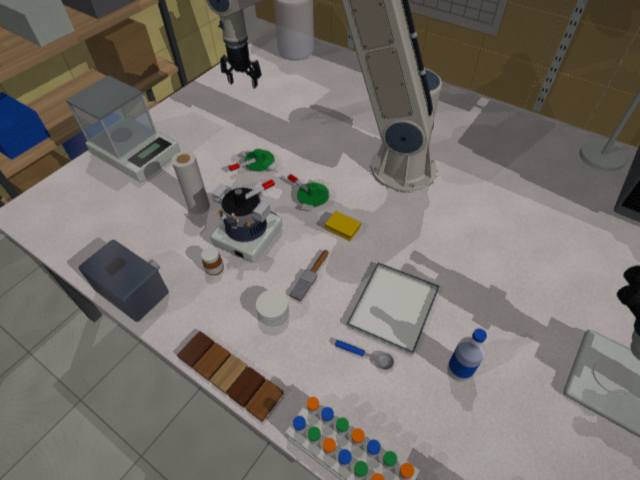

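View pics/side0.png

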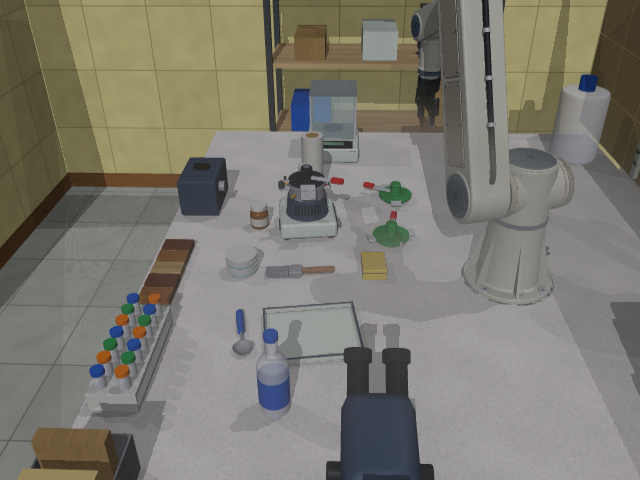

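The scene view shows the mill with the black lid at (241,205) and its red grip at (267,185). The tray is at (394,307). Things that could be mistaken for the lid are the green lids at (260,160) and (312,193), each with its own red grip at (237,167) and (293,179). My choice is the black one on the mill, which I'll check in a crop.

```bash
cat > h.py <<'E'
import numpy as np,cv2,pickle
def ray(f,u,v,z):
    R=cv2.Rodrigues(f["rvec"])[0];t=f["tvec"];C=-R.T@t
    d=R.T@np.linalg.inv(f["camera_matrix"])@[u,v,1]
    return C+d*(z-C[2])/d[2]
def proj(f,P): return cv2.projectPoints(np.float64(P).reshape(-1,1,3),f["rvec"],f["tvec"],f["camera_matrix"],None)[0].reshape(-1,2)
def tri(fs,uvs):
    A=[];b=[]
    for f,(u,v) in zip(fs,uvs):
        R=cv2.Rodrigues(f["rvec"])[0];C=-R.T@f["tvec"];d=R.T@np.linalg.inv(f["camera_matrix"])@[u,v,1];d/=np.linalg.norm(d)
        M=np.eye(3)-np.outer(d,d);A.append(M);b.append(M@C)
    return np.linalg.solve(sum(A),sum(b))
E
python3 - <<'E'
from h import *
d=pickle.load(open("f0.pkl","rb"));s,e=d["scene"],d["side"]
a=cv2.resize(s["pixels"][165:265,195:295],(400,400),interpolation=cv2.INTER_CUBIC)
b=cv2.resize(e["pixels"][150:250,265:365],(400,400),interpolation=cv2.INTER_CUBIC)
cv2.imwrite("pics/crop.png",np.hstack([a,b]))
print("grip",tri([s,e],[(267,185),(337,181)]))
for n,uv in dict(tl=(381,264),tr=(438,290),br=(411,350),bl=(348,320)).items(): print("tray",n,ray(s,*uv,18))
for n,uv in dict(tl=(263,307),tr=(355,303),br=(364,352),bl=(267,360)).items(): print("trayS",n,ray(e,*uv,18))
for n,u,v,z in [("roll",183,158,225),("flask",479,335,215),("dishes",272,300,60),("slide",343,222,34),("g1",260,160,50),("g2",312,193,50),("jar",210,255,80),("brush",310,275,10),("scoop",365,353,10)]: print(n,ray(s,u,v,z).round())
E
```

```text
grip [ 495.57204989 -239.39813066  182.29172604]
tray tl [449.20251116 162.75159703  18.        ]
tray tr [435.05333726 351.72396853  18.        ]
tray br [652.12171307 375.57140299  18.        ]
tray bl [673.14506717 183.73141104  18.        ]
trayS tl [684.21843747 179.28370433  18.        ]
trayS tr [439.43612348 154.9725785   18.        ]
trayS br [420.02456763 343.76127016  18.        ]
trayS bl [650.90916498 378.31222012  18.        ]
roll [ 585. -506.  225.]
flask [625. 507. 215.]
dishes [763. -19.  60.]
slide [383. -24.  34.]
g1 [ 315. -438.   50.]
g2 [ 345. -178.   50.]
jar [ 755. -265.   80.]
brush [605.  -0.  10.]
scoop [728. 275.  10.]
```

View pics/crop.png

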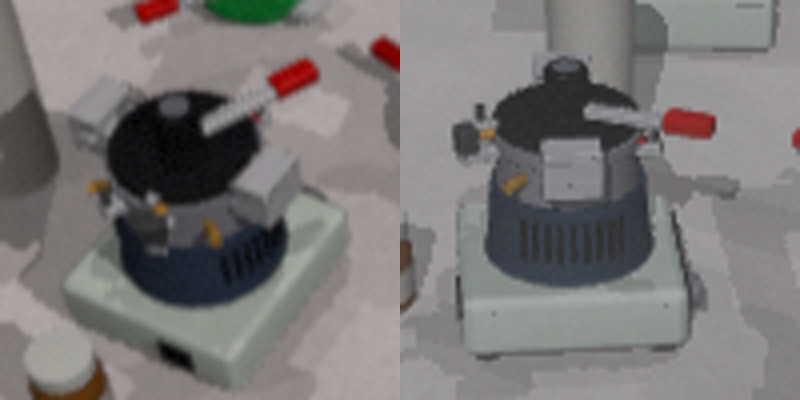

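The crop confirms the black lid is locked on the mill. The knob top is at about scene (238.5,191.7) and side (306.2,166.2), and the grip at scene (268.5,184.5) and side (337.2,180.8). The catch block lies opposite the lever.

```bash
python3 - <<'E'
from h import *
d=pickle.load(open("f0.pkl","rb"));s,e=d["scene"],d["side"]
k=tri([s,e],[(238.5,191.75),(306.25,166.25)]);g=tri([s,e],[(268.5,184.5),(337.25,180.75)])
print("knobtop",k,"(z219)",ray(s,238.5,191.75,219),ray(e,306.25,166.25,219))
print("grip",g,"(z186..190)",ray(s,268.5,184.5,190),ray(e,337.25,180.75,188))
v=(g-k)[:2];a=np.degrees(np.arctan2(v[1],v[0]));print("dist",np.hypot(*v),"ang",a)
# refine: red mask centroids of the grip
for n,f,(x0,y0,x1,y1) in(("s",s,(258,175,280,195)),("e",e,(328,170,348,192))):
    p=f["pixels"][y0:y1,x0:x1].astype(int);m=(p[...,2]>90)&(p[...,1]<60)&(p[...,0]<60)
    yy,xx=np.nonzero(m);print(n,xx.mean()+x0,yy.mean()+y0,m.sum())
for u,v in((66,285),(232,360),(346,210)): print("base",ray(s,195+u/4,165+v/4,60))
for u,v in((465,305),(690,292)): print("baseS",ray(e,265+(u-400)/4,150+v/4,60))
E
```

```text
knobtop [ 591.96218079 -265.67648514  218.98399496] (z219) [ 594.04595062 -263.91573413  219.        ] [ 590.937649   -269.17941969  219.        ]
grip [ 494.53292565 -233.65974209  186.35313194] (z186..190) [ 498.82934636 -229.75868037  190.        ] [ 493.61480297 -232.97139633  188.        ]
dist 102.55501739877563 ang 161.80868606597434
s 267.7692307692308 184.15384615384616 65
e 337.0153846153846 180.46153846153845 65
base [ 689.69576012 -327.16680886   60.        ]
base [ 671.23976584 -168.67466507   60.        ]
base [ 500.17312182 -190.53303164   60.        ]
baseS [ 666.22719204 -168.73712739   60.        ]
baseS [ 491.20286113 -193.26909785   60.        ]
```

Knob top triangulates to z = 219.0 and the grip to 102.6 mm from the axis at z = 186, both matching the given sizes. Lever at 161.8°, mill yaw about 7°, tray centre about (551,266). I'm moving above the grip with the fingers closing across the lever.

```bash
python3 -m jog '[{"x":2.86,"y":-1.8,"z":-0.7},{"x":2.86,"y":-1.8,"z":-0.7},{"x":2.86,"y":-1.8,"z":-0.7},{"x":2.86,"y":-1.8,"z":-0.7},{"x":2.86,"y":-1.8,"z":-0.7},{"x":2.86,"y":-1.8,"z":-0.7},{"x":2.86,"y":-1.8,"z":-0.7},{"x":2.86,"y":-1.8,"z":-0.7},{"x":2.86,"y":-1.8,"z":-0.7},{"x":2.86,"y":-1.8,"z":-0.7},{"x":2.86,"y":-1.8,"z":-0.7},{"x":2.86,"y":-1.8,"z":-0.7},{"x":2.86,"y":-1.8,"z":-0.7},{"x":2.86,"y":-1.8,"z":-0.7},{"spin":0.104},{"spin":0.104},{"spin":0.104},{"spin":0.104},{"spin":0.104},{"spin":0.104}]' 40
python3 -m jog '[{"grip":0.3},{"grip":0.3},{"grip":0.3}]'
cat >> h.py <<'E'
from scipy.spatial.transform import Rotation as Ro
def pose(s): return Ro.from_euler("xyz",s["tcp_rot"]).as_matrix(),np.array(s["eef_pos"])
def wray(f,s,u,v,z):
    R,p=pose(s);T=f["T_tool_cam"];C=R@T[:3,3]+p
    d=R@T[:3,:3]@np.linalg.inv(f["camera_matrix"])@[u,v,1]
    return C+d*(z-C[2])/d[2]
def wproj(f,s,P):
    R,p=pose(s);T=f["T_tool_cam"];c=T[:3,:3].T@((R.T@(np.array(P)-p))-T[:3,3]);c=f["camera_matrix"]@c;return c[:2]/c[2]
E
python3 - <<'E'
from h import *
from rig import *
s=sense();f=grab_frame("wrist");pickle.dump((s,f),open("w1.pkl","wb"));cv2.imwrite("pics/w1.png",f["pixels"])
print(s["eef_pos"],s["tcp_rot"],s["opening"],s["qpos"],s["clock"])
print(wproj(f,s,(494.5,-233.7,194)),wproj(f,s,(592,-265.7,219)))
E
```

```text
[ 188.64123764 -595.44479321  192.64573107] [-3.14057647e+00  7.45199965e-06  3.06787838e-01] 0.9981950607075144 [-1.26638770e+00  3.53478403e-01  1.63395180e+00 -1.07881216e-05
  1.15517862e+00 -2.37484931e-03] 0.15
[-1189.350266   -1897.40939781] [ -4417.21538582 -10284.63106876]schema error: expected keys x, y, z, spin, grip
schema error: expected keys x, y, z, spin, grip
```

View pics/w1.png

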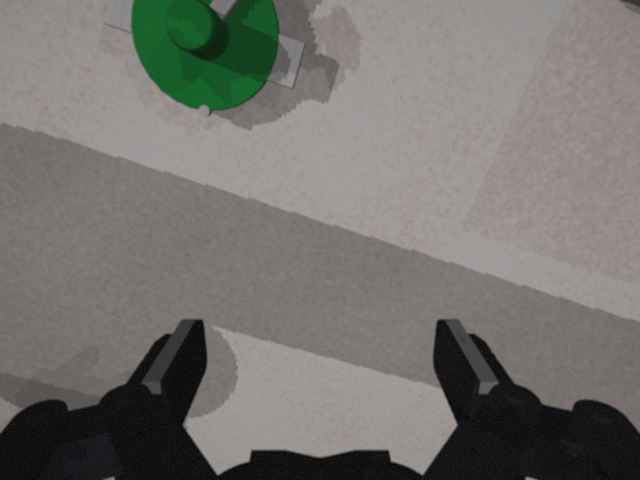

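The rows were refused because every key is required, so the arm hasn't moved. This picture is from the start pose and shows a green look-alike at (205,40). I'll redo it with full rows.

```bash
python3 -m jog '[{"x":2.86,"y":-1.8,"z":-0.7,"spin":0,"grip":0},{"x":2.86,"y":-1.8,"z":-0.7,"spin":0,"grip":0},{"x":2.86,"y":-1.8,"z":-0.7,"spin":0,"grip":0},{"x":2.86,"y":-1.8,"z":-0.7,"spin":0,"grip":0},{"x":2.86,"y":-1.8,"z":-0.7,"spin":0,"grip":0},{"x":2.86,"y":-1.8,"z":-0.7,"spin":0,"grip":0},{"x":2.86,"y":-1.8,"z":-0.7,"spin":0,"grip":0},{"x":2.86,"y":-1.8,"z":-0.7,"spin":0,"grip":0},{"x":2.86,"y":-1.8,"z":-0.7,"spin":0,"grip":0},{"x":2.86,"y":-1.8,"z":-0.7,"spin":0,"grip":0},{"x":2.86,"y":-1.8,"z":-0.7,"spin":0,"grip":0},{"x":2.86,"y":-1.8,"z":-0.7,"spin":0,"grip":0},{"x":2.86,"y":-1.8,"z":-0.7,"spin":0,"grip":0},{"x":2.86,"y":-1.8,"z":-0.7,"spin":0,"grip":0},{"x":0,"y":0,"z":0,"spin":0.104,"grip":0.3},{"x":0,"y":0,"z":0,"spin":0.104,"grip":0.3},{"x":0,"y":0,"z":0,"spin":0.104,"grip":0.3},{"x":0,"y":0,"z":0,"spin":0.104,"grip":0.3},{"x":0,"y":0,"z":0,"spin":0.104,"grip":0.3},{"x":0,"y":0,"z":0,"spin":0.104,"grip":0.3}]' 40
python3 - <<'E'
from h import *
from rig import *
s=sense();f=grab_frame("wrist");pickle.dump((s,f),open("w1.pkl","wb"));cv2.imwrite("pics/w2.png",f["pixels"])
print(s["eef_pos"],s["tcp_rot"],s["opening"],s["qpos"],s["clock"])
print(wproj(f,s,(494.5,-233.7,194)),wproj(f,s,(592,-265.7,219)))
E
```

```text
clock: 1.87
eef_pos: [494.2, -234.5, 291.0]
tcp_rot: [-3.142, 0.0, -0.322]
contact_force: [-0.2, -0.9, -1.0]
opening: 0.702
grasp_force: 0.0
[ 494.24358828 -234.50112844  291.01796575] [-3.14152116e+00  3.65017098e-04 -3.22205768e-01] 0.7022513468320972 [-4.45771510e-01  1.49607669e-01  1.68189652e+00  2.68598938e-05
  1.31045951e+00  1.44722368e+00] 1.8667
[318.3965945  224.66362165] [317.08718526  68.16937826]
```

View pics/w2.png

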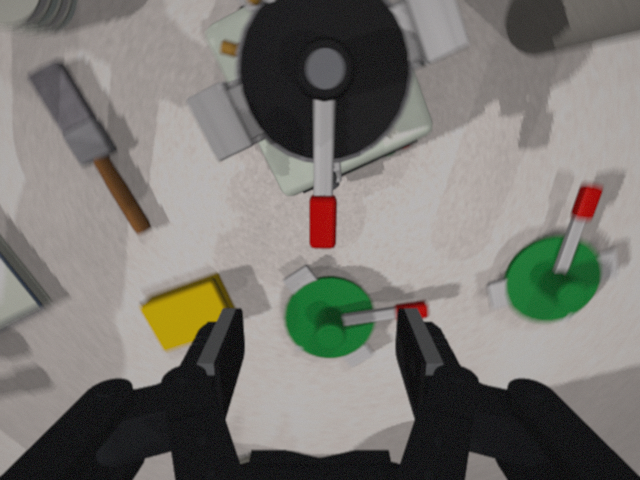

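The lid seen from the wrist: knob top at (325,68), grip centre at (322,222), close to the predictions. The green look-alikes are well below. Refining the centre and angle from this view.

```bash
python3 - <<'E'
from h import *
s,f=pickle.load(open("w1.pkl","rb"))
p=f["pixels"].astype(int)[190:255,300:345];m=(p[...,2]>110)&(p[...,1]<70);
c=(cv2.minAreaRect(np.argwhere(m)[:,::-1].astype(np.float32)));print(c)
k=wray(f,s,325,68,219);g=wray(f,s,c[0][0]+300,c[0][1]+190,194)
v=(g-k)[:2];print(k,g,np.hypot(*v),np.degrees(np.arctan2(v[1],v[0])))
E
```

```text
((22.5, 32.0), (50.0, 25.0), 90.0)
[ 590.62652997 -270.09353583  219.        ] [ 495.46531209 -237.15081622  194.        ] 100.70193724074782 160.90527242816188
```

```bash
python3 -m jog '[{"x":0.1,"y":0.2,"z":1.5,"spin":0,"grip":0.3},{"x":0,"y":0,"z":2.5,"spin":0,"grip":0.3},{"x":0,"y":0,"z":2.5,"spin":0,"grip":0.3},{"x":0,"y":0,"z":2.5,"spin":0,"grip":0.3},{"x":0,"y":0,"z":2,"spin":0,"grip":0.3},{"x":0,"y":0,"z":0.9,"spin":0,"grip":0.3},{"x":0,"y":0,"z":0,"spin":0,"grip":0.3},{"x":0,"y":0,"z":0,"spin":0,"grip":1},{"x":0,"y":0,"z":0,"spin":0,"grip":1},{"x":0,"y":0,"z":0,"spin":0,"grip":1},{"x":0,"y":0,"z":0,"spin":0,"grip":1},{"x":0,"y":0,"z":0,"spin":0,"grip":1},{"x":0,"y":0,"z":0,"spin":0,"grip":1},{"x":0,"y":0,"z":0,"spin":0,"grip":1},{"x":0,"y":0,"z":0,"spin":0,"grip":1}]' 40
```

```text
clock: 3.17
eef_pos: [494.7, -236.9, 172.3]
tcp_rot: [-3.142, -0.0, -0.317]
contact_force: [-0.1, -0.5, 0.6]
opening: 0.001
grasp_force: 0.0
```

Fingers shut on nothing, so I'll look.

```bash
python3 - <<'E'
from h import *
from rig import *
w=grab_frame("wrist")["pixels"];sd=grab_frame("side");a=cv2.resize(w,(400,300))
P=proj(sd,[494.7,-236.9,172])[0].astype(int);print(P)
b=cv2.resize(sd["pixels"][P[1]-60:P[1]+40,P[0]-67:P[0]+66],(400,300),interpolation=cv2.INTER_CUBIC)
cv2.imwrite("pics/m1.png",np.hstack([a,b]));s=sense();print(s["opening"],s["grasp_force"],s["contact_force"],s["clock"])
E
```

```text
[336 184]
-0.0022703886071365822 0.0 [-0.14280544 -0.08324574 -0.5496283 ] 3.2667
```

View pics/m1.png

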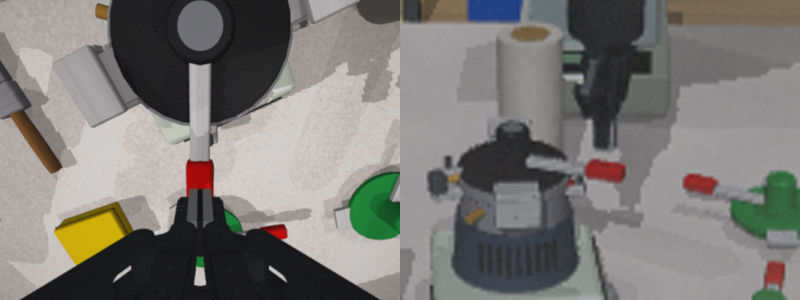

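```bash
python3 - <<'E'
from h import *
from rig import *
s=sense();f=grab_frame("wrist");sd=grab_frame("side");sc=grab_frame("scene")
pickle.dump((s,f,sd,sc),open("m.pkl","wb"))
R,p=pose(s)
for z in(0,-10,-19,-30,-40): q=p+R@[0,0,z];print(z,q.round(1),wproj(f,s,q).round(1),proj(sd,q)[0].round(1),proj(sc,q)[0].round(1))
g=np.array([494.5,-236.5,186]);print(wproj(f,s,g),proj(sd,g),proj(sc,g))
P=proj(sc,p)[0].astype(int)
b=cv2.resize(sc["pixels"][P[1]-40:P[1]+25,P[0]-43:P[0]+43],(397,300),interpolation=cv2.INTER_CUBIC)
a=cv2.resize(sd["pixels"][150:215,293:379],(397,300),interpolation=cv2.INTER_CUBIC);print(P)
cv2.imwrite("pics/m2.png",np.hstack([b,a]))
E
```

```text
0 [ 494.7 -236.9  172.2] [319.4 281.5] [336.9 184.7] [268.2 186.8]
-10 [ 494.7 -236.9  182.2] [319.4 290.4] [336.9 181.9] [267.8 184.6]
-19 [ 494.7 -236.9  191.2] [319.4 299.3] [336.9 179.2] [267.5 182.5]
-30 [ 494.7 -236.9  202.2] [319.3 311.4] [337. 176.] [267.2 180. ]
-40 [ 494.7 -236.9  212.2] [319.3 323.7] [337.  173.1] [266.8 177.7]
[318.66973173 294.63708894] [[336.97330513 180.8137951 ]] [[267.83168195 183.73886388]]
[268 186]
```

View pics/m2.png

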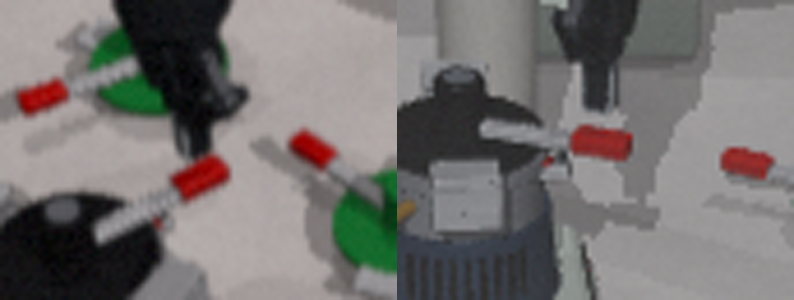

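The fingertips look about 30 mm above the given TCP: they end above the grip in both views. I'll check whether that's the arm's pose or the finger length.

```bash
python3 - <<'E'
from h import *
s,f,sd,sc=pickle.load(open("m.pkl","rb"));R,p=pose(s)
print("knob pred",wproj(f,s,(590.6,-269,219)),"obs 320,40")
for z in(0,-20,-30,-40):print(z,wproj(f,s,p+R@[11,0,z]).round(1),wproj(f,s,p+R@[-11,0,z]).round(1))
print("tip tri",tri([sc,sd],[(267.2,179.6),(337,173.4)]))
# fingers dark profile along column at scene/side/wrist
print("wrist col",f["pixels"][280:330:3,319].tolist())
E
```

```text
knob pred [320.93641485  42.28006797] obs 320,40
0 [319.4 260.8] [319.4 301.4]
-20 [319.3 277.9] [319.4 321.9]
-30 [319.3 287.9] [319.3 333.9]
-40 [319.3 299.1] [319.3 347.3]
tip tri [ 496.19594708 -234.26414747  210.17814791]
wrist col [[10, 10, 163], [10, 15, 165], [17, 16, 165], [10, 10, 165], [10, 10, 163], [10, 19, 166], [10, 15, 167], [10, 14, 128], [19, 22, 21], [27, 26, 27], [21, 17, 15], [22, 22, 22], [26, 23, 20], [19, 21, 21], [26, 17, 19], [25, 20, 24], [24, 15, 21]]
```

The arm's pose is right, since the knob matches to 2 px. The real fingertips end about 38 mm behind the reported TCP: they triangulate to z = 210 against 172. So I'll open, go 38 mm lower and close again.

```bash
python3 -m jog '[{"x":0,"y":0,"z":0,"spin":0,"grip":0.3},{"x":0,"y":0,"z":0,"spin":0,"grip":0.3},{"x":0,"y":0,"z":0,"spin":0,"grip":0.3},{"x":0,"y":0,"z":0,"spin":0,"grip":0.3},{"x":0,"y":0,"z":0,"spin":0,"grip":0.3},{"x":0,"y":0,"z":1,"spin":0,"grip":0.3},{"x":0,"y":0,"z":1,"spin":0,"grip":0.3},{"x":0,"y":0,"z":1,"spin":0,"grip":0.3},{"x":0,"y":0,"z":0.8,"spin":0,"grip":0.3},{"x":0,"y":0,"z":0,"spin":0,"grip":0.6},{"x":0,"y":0,"z":0,"spin":0,"grip":1},{"x":0,"y":0,"z":0,"spin":0,"grip":1},{"x":0,"y":0,"z":0,"spin":0,"grip":1},{"x":0,"y":0,"z":0,"spin":0,"grip":1},{"x":0,"y":0,"z":0,"spin":0,"grip":1},{"x":0,"y":0,"z":0,"spin":0,"grip":1},{"x":0,"y":0,"z":0,"spin":0,"grip":1}]' 40
```

```text
clock: 4.83
eef_pos: [494.9, -237.0, 134.5]
tcp_rot: [3.141, -0.001, -0.317]
contact_force: [0.5, 0.4, 0.3]
opening: 0.227
grasp_force: 41.3
```

Gripped: 0.227 × 85 = 19.3 mm, the width of the grip, with almost no side force. Now I turn it along the arc (radius 101.5 mm, 4° per row), past the catch first.

```bash
python3 -m jog '[{"x":0.025,"y":0.708,"z":0,"spin":-0.0698,"grip":1},{"x":0.025,"y":0.708,"z":0,"spin":-0.0698,"grip":1},{"x":0.025,"y":0.708,"z":0,"spin":-0.0698,"grip":1},{"x":0.025,"y":0.708,"z":0,"spin":-0.0698,"grip":1},{"x":0.025,"y":0.708,"z":0,"spin":-0.0698,"grip":1}]'
```

```text
clock: 5.25
eef_pos: [489.6, -272.1, 134.5]
tcp_rot: [-3.142, -0.0, 0.035]
contact_force: [-0.1, -0.7, 0.8]
opening: 0.224
grasp_force: 41.5
```

```bash
python3 -m jog '[{"x":0.025,"y":0.708,"z":0,"spin":-0.0698,"grip":1},{"x":0.025,"y":0.708,"z":0,"spin":-0.0698,"grip":1},{"x":0.025,"y":0.708,"z":0,"spin":-0.0698,"grip":1},{"x":0.025,"y":0.708,"z":0,"spin":-0.0698,"grip":1},{"x":0.025,"y":0.708,"z":0,"spin":-0.0698,"grip":1},{"x":0.025,"y":0.708,"z":0,"spin":-0.0698,"grip":1},{"x":0.025,"y":0.708,"z":0,"spin":-0.0698,"grip":1},{"x":0,"y":0,"z":0,"spin":0,"grip":1}]'
python3 -m jog '[{"x":0.01,"y":0.354,"z":0,"spin":-0.0349,"grip":1},{"x":0,"y":0,"z":0,"spin":0,"grip":1}]'
```

```text
clock: 5.92
eef_pos: [503.2, -319.5, 134.5]
tcp_rot: [-3.141, 0.0, 0.524]
contact_force: [-2.8, 2.3, 3.9]
opening: 0.226
grasp_force: 41.9
clock: 6.08
eef_pos: [504.6, -321.8, 134.4]
tcp_rot: [-3.141, 0.0, 0.555]
contact_force: [-2.0, 2.4, 5.3]
opening: 0.226
grasp_force: 42.0
```

```bash
python3 -m jog '[{"x":0,"y":0.18,"z":0,"spin":-0.0175,"grip":1},{"x":0,"y":0,"z":0,"spin":0,"grip":1}]'
python3 -m jog '[{"x":0,"y":0.18,"z":0,"spin":-0.0175,"grip":1},{"x":0,"y":0,"z":0,"spin":0,"grip":1},{"x":0,"y":0,"z":0,"spin":0,"grip":1}]'
```

```text
clock: 6.25
eef_pos: [505.3, -323.1, 134.4]
tcp_rot: [-3.141, 0.0, 0.572]
contact_force: [-3.9, 2.1, 5.3]
opening: 0.223
grasp_force: 42.1
clock: 6.5
eef_pos: [506.2, -324.4, 134.4]
tcp_rot: [-3.14, 0.0, 0.589]
contact_force: [-3.4, 3.3, 5.2]
opening: 0.225
grasp_force: 42.1
```

```bash
python3 -m jog '[{"x":0,"y":0.18,"z":0,"spin":-0.0175,"grip":1},{"x":0,"y":0,"z":0,"spin":0,"grip":1}]'
python3 -m jog '[{"x":0,"y":0.18,"z":0,"spin":-0.0175,"grip":1},{"x":0,"y":0,"z":0,"spin":0,"grip":1},{"x":0,"y":0,"z":0,"spin":0,"grip":1}]'
```

```text
clock: 6.67
eef_pos: [506.4, -324.8, 134.3]
tcp_rot: [-3.137, 0.0, 0.606]
contact_force: [-6.6, 8.6, 8.8]
opening: 0.22
grasp_force: 42.7
clock: 6.92
eef_pos: [506.5, -325.0, 134.2]
tcp_rot: [-3.135, 0.0, 0.621]
contact_force: [-10.6, 12.5, 13.4]
opening: 0.228
grasp_force: 45.5
```

The open stop is reached: the position stalls and the force climbs, with the lever at 213.4° against about 214° expected. I back off a touch, release and rise.

```bash
python3 -m jog '[{"x":0,"y":-0.3,"z":0,"spin":0.03,"grip":1},{"x":0,"y":0,"z":0,"spin":0,"grip":1},{"x":0,"y":0,"z":0,"spin":0,"grip":0.2},{"x":0,"y":0,"z":0,"spin":0,"grip":0.2},{"x":0,"y":0,"z":0,"spin":0,"grip":0.2},{"x":0,"y":0,"z":0,"spin":0,"grip":0.2},{"x":0,"y":0,"z":0,"spin":0,"grip":0.2},{"x":0,"y":0,"z":-2,"spin":0,"grip":0.2},{"x":0,"y":0,"z":-4,"spin":0,"grip":0.2},{"x":0,"y":0,"z":-4,"spin":0,"grip":0.2},{"x":0,"y":0,"z":-4,"spin":0,"grip":0.2},{"x":0,"y":0,"z":-2,"spin":0,"grip":0.2},{"x":0,"y":0,"z":0,"spin":0,"grip":0.2}]'
python3 - <<'E'
from h import *
from rig import *
s=sense();f=grab_frame("wrist");pickle.dump((s,f),open("w3.pkl","wb"));cv2.imwrite("pics/w3.png",f["pixels"])
R,p=pose(s);print(p,s["tcp_rot"],s["opening"],s["contact_force"])
print(wproj(f,s,(591,-269,219)),wproj(f,s,(506.4,-324.8,194)))
print("to knob (tool mm)",R.T@(np.array([591,-269,143])-p))
E
```

```text
clock: 8.0
eef_pos: [509.5, -327.2, 300.2]
tcp_rot: [3.133, -0.004, 0.595]
contact_force: [1.1, -0.5, 0.5]
opening: 0.8
grasp_force: 0.0
[ 509.51408179 -327.21701246  300.19541653] [ 3.13310579 -0.00356538  0.59529919] 0.8001096546045454 [ 1.05606742 -0.45510683  0.51641367]
[314.09811755  74.19950889] [313.2806296  223.06031808]
to knob (tool mm) [ 99.55324481  -3.8458174  157.52439659]
```

View pics/w3.png

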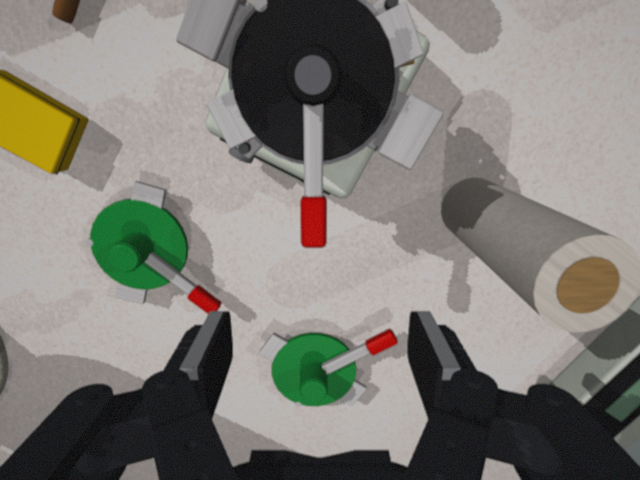

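The wrist view shows the lever at the open mark, grip at (313,222), the knob at (312,75) within 2 px of prediction, and the ears clear of the claws. Going over the knob, down, and gripping.

```bash
python3 -m jog '[{"x":2.5,"y":-0.1,"z":0,"spin":0,"grip":0.2},{"x":2.5,"y":-0.1,"z":0,"spin":0,"grip":0.2},{"x":2.5,"y":-0.15,"z":0,"spin":0,"grip":0.2},{"x":2.45,"y":-0.15,"z":0,"spin":0,"grip":0.2},{"x":0,"y":0,"z":3,"spin":0,"grip":0.2},{"x":0,"y":0,"z":3,"spin":0,"grip":0.2},{"x":0,"y":0,"z":3,"spin":0,"grip":0.2},{"x":0,"y":0,"z":3,"spin":0,"grip":0.2},{"x":0,"y":0,"z":2,"spin":0,"grip":0.2},{"x":0,"y":0,"z":1,"spin":0,"grip":0.2},{"x":0,"y":0,"z":0.7,"spin":0,"grip":0.2},{"x":0,"y":0,"z":0,"spin":0,"grip":0.2}]'
python3 -m jog '[{"x":0,"y":0,"z":0,"spin":0,"grip":0.5},{"x":0,"y":0,"z":0,"spin":0,"grip":0.8},{"x":0,"y":0,"z":0,"spin":0,"grip":1},{"x":0,"y":0,"z":0,"spin":0,"grip":1},{"x":0,"y":0,"z":0,"spin":0,"grip":1},{"x":0,"y":0,"z":0,"spin":0,"grip":1},{"x":0,"y":0,"z":0,"spin":0,"grip":1},{"x":0,"y":0,"z":0,"spin":0,"grip":1}]' 60
```

```text
clock: 9.05
eef_pos: [585.9, -265.4, 135.6]
tcp_rot: [-3.14, 0.001, 0.595]
contact_force: [0.6, -0.5, -0.1]
opening: 0.801
grasp_force: 0.0
clock: 9.72
eef_pos: [589.4, -268.3, 140.5]
tcp_rot: [3.134, -0.003, 0.595]
contact_force: [3.1, -7.5, 6.0]
opening: 0.407
grasp_force: 60.9
```

```bash
python3 -m jog '[{"x":0,"y":0,"z":0,"spin":0,"grip":1},{"x":0,"y":0,"z":0,"spin":0,"grip":1},{"x":0,"y":0,"z":-0.5,"spin":0,"grip":1},{"x":0,"y":0,"z":-0.5,"spin":0,"grip":1},{"x":0,"y":0,"z":-0.5,"spin":0,"grip":1},{"x":0,"y":0,"z":-0.5,"spin":0,"grip":1},{"x":0,"y":0,"z":0,"spin":0,"grip":1}]' 90
python3 -m jog '[{"x":0,"y":0,"z":-1,"spin":0,"grip":1},{"x":0,"y":0,"z":-1,"spin":0,"grip":1},{"x":0,"y":0,"z":-1,"spin":0,"grip":1},{"x":0,"y":0,"z":-1,"spin":0,"grip":1},{"x":0,"y":0,"z":-1,"spin":0,"grip":1},{"x":0,"y":0,"z":-1,"spin":0,"grip":1},{"x":0,"y":0,"z":-1,"spin":0,"grip":1},{"x":0,"y":0,"z":0,"spin":0,"grip":1},{"x":0,"y":0,"z":0,"spin":0,"grip":1}]'
python3 - <<'E'
from h import *
from rig import *
s=sense();R,p=pose(s);sd=grab_frame("side");sc=grab_frame("scene")
a=cv2.resize(sd["pixels"][110:260,240:440],(400,300),interpolation=cv2.INTER_CUBIC)
b=cv2.resize(sc["pixels"][110:260,160:360],(400,300),interpolation=cv2.INTER_CUBIC)
cv2.imwrite("pics/l1.png",np.hstack([a,b]));print(s["qpos"])
d=np.array([551,266,p[2]])-p;print("to tray, tool mm",R.T@d)
E
```

```text
clock: 10.3
eef_pos: [587.7, -266.3, 159.1]
tcp_rot: [3.139, -0.001, 0.595]
contact_force: [0.0, -0.8, -3.2]
opening: 0.397
grasp_force: 92.4
clock: 11.05
eef_pos: [587.1, -265.8, 228.0]
tcp_rot: [3.14, -0.001, 0.595]
contact_force: [-0.1, 0.2, -3.2]
opening: 0.404
grasp_force: 92.5
[-4.27471073e-01  3.53346295e-01  1.55351514e+00 -8.23533431e-06
  1.23337458e+00  5.47943414e-01]
to tray, tool mm [ 2.68375279e+02 -4.60543379e+02 -3.47299103e-01]
```

View pics/l1.png

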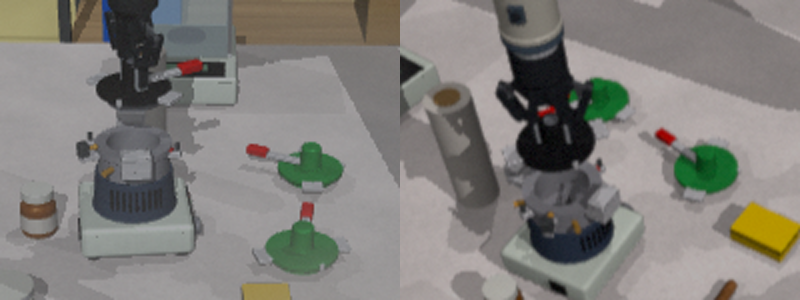

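The lid is out and level above the mill in both views, pulling 3.2 N (0.33 kg). Now across to the tray.

```bash
python3 -m jog '[{"x":0.5,"y":-0.86,"z":0,"spin":0,"grip":1},{"x":1,"y":-1.72,"z":0,"spin":0,"grip":1},{"x":1.5,"y":-2.57,"z":0,"spin":0,"grip":1},{"x":1.5,"y":-2.57,"z":0,"spin":0,"grip":1},{"x":1.5,"y":-2.57,"z":0,"spin":0,"grip":1},{"x":1.5,"y":-2.57,"z":0,"spin":0,"grip":1},{"x":1.5,"y":-2.57,"z":0,"spin":0,"grip":1},{"x":1.5,"y":-2.57,"z":0,"spin":0,"grip":1},{"x":1.5,"y":-2.57,"z":0,"spin":0,"grip":1},{"x":1.5,"y":-2.57,"z":0,"spin":0,"grip":1},{"x":1.5,"y":-2.57,"z":0,"spin":0,"grip":1},{"x":1.5,"y":-2.57,"z":0,"spin":0,"grip":1},{"x":1.5,"y":-2.57,"z":0,"spin":0,"grip":1},{"x":1.5,"y":-2.57,"z":0,"spin":0,"grip":1},{"x":1.5,"y":-2.57,"z":0,"spin":0,"grip":1},{"x":1.5,"y":-2.57,"z":0,"spin":0,"grip":1},{"x":1.5,"y":-2.57,"z":0,"spin":0,"grip":1},{"x":1.5,"y":-2.57,"z":0,"spin":0,"grip":1},{"x":1,"y":-1.72,"z":0,"spin":0,"grip":1},{"x":0.5,"y":-0.86,"z":0,"spin":0,"grip":1}]'
python3 -m jog '[{"x":0,"y":0,"z":0,"spin":0,"grip":1},{"x":0,"y":0,"z":2,"spin":0,"grip":1},{"x":0,"y":0,"z":2.5,"spin":0,"grip":1},{"x":0,"y":0,"z":2.5,"spin":0,"grip":1},{"x":0,"y":0,"z":2.5,"spin":0,"grip":1},{"x":0,"y":0,"z":2.5,"spin":0,"grip":1},{"x":0,"y":0,"z":2.5,"spin":0,"grip":1},{"x":0,"y":0,"z":2,"spin":0,"grip":1},{"x":0,"y":0,"z":1.5,"spin":0,"grip":1},{"x":0,"y":0,"z":1,"spin":0,"grip":1},{"x":0,"y":0,"z":1,"spin":0,"grip":1},{"x":0,"y":0,"z":0,"spin":0,"grip":1},{"x":0,"y":0,"z":0,"spin":0,"grip":1}]'
```

```text
clock: 12.82
eef_pos: [549.5, 271.9, 226.5]
tcp_rot: [-3.141, 0.001, 0.597]
contact_force: [0.8, 0.4, -2.9]
opening: 0.403
grasp_force: 92.3
clock: 13.9
eef_pos: [550.8, 268.6, 27.2]
tcp_rot: [3.142, 0.0, 0.595]
contact_force: [0.2, -0.5, -4.1]
opening: 0.399
grasp_force: 92.4
```

```bash
python3 -m jog '[{"x":0,"y":0,"z":0.6,"spin":0,"grip":1},{"x":0,"y":0,"z":0.6,"spin":0,"grip":1},{"x":0,"y":0,"z":0.6,"spin":0,"grip":1},{"x":0,"y":0,"z":0.6,"spin":0,"grip":1},{"x":0,"y":0,"z":0.3,"spin":0,"grip":1},{"x":0,"y":0,"z":0,"spin":0,"grip":1},{"x":0,"y":0,"z":0,"spin":0,"grip":1}]'
python3 -m jog '[{"x":0,"y":0,"z":0.2,"spin":0,"grip":1},{"x":0,"y":0,"z":0.2,"spin":0,"grip":1},{"x":0,"y":0,"z":0.2,"spin":0,"grip":1},{"x":0,"y":0,"z":0,"spin":0,"grip":1}]'
```

```text
clock: 14.48
eef_pos: [550.6, 268.9, -0.1]
tcp_rot: [-3.142, 0.001, 0.595]
contact_force: [-0.0, 0.7, -3.1]
opening: 0.404
grasp_force: 92.4
clock: 14.82
eef_pos: [550.6, 268.8, -6.1]
tcp_rot: [-3.142, 0.0, 0.595]
contact_force: [0.2, -0.1, -3.4]
opening: 0.401
grasp_force: 92.4
```

```bash
python3 -m jog '[{"x":0,"y":0,"z":0.15,"spin":0,"grip":1},{"x":0,"y":0,"z":0.15,"spin":0,"grip":1},{"x":0,"y":0,"z":0,"spin":0,"grip":1}]'
python3 -m jog '[{"x":0,"y":0,"z":0.1,"spin":0,"grip":1},{"x":0,"y":0,"z":0,"spin":0,"grip":1}]'
python3 -m jog '[{"x":0,"y":0,"z":0.1,"spin":0,"grip":1},{"x":0,"y":0,"z":0,"spin":0,"grip":1}]'
```

```text
clock: 15.07
eef_pos: [550.6, 268.8, -9.1]
tcp_rot: [-3.142, 0.0, 0.595]
contact_force: [-0.4, -0.7, -3.4]
opening: 0.404
grasp_force: 92.4
clock: 15.23
eef_pos: [550.8, 268.9, -9.6]
tcp_rot: [-3.142, -0.0, 0.595]
contact_force: [-1.6, 0.0, -0.9]
opening: 0.401
grasp_force: 93.3
clock: 15.4
eef_pos: [550.7, 268.9, -9.7]
tcp_rot: [3.142, -0.0, 0.595]
contact_force: [-5.1, -2.7, 11.0]
opening: 0.404
grasp_force: 94.9
```

It touches the floor at −9.7, where −9.5 was predicted. Ease off 1 mm, release, rise and look.

```bash
python3 -m jog '[{"x":0,"y":0,"z":-0.1,"spin":0,"grip":1},{"x":0,"y":0,"z":0,"spin":0,"grip":0.5},{"x":0,"y":0,"z":0,"spin":0,"grip":0.35},{"x":0,"y":0,"z":0,"spin":0,"grip":0.25},{"x":0,"y":0,"z":0,"spin":0,"grip":0.25},{"x":0,"y":0,"z":0,"spin":0,"grip":0.25},{"x":0,"y":0,"z":0,"spin":0,"grip":0.25},{"x":0,"y":0,"z":-1,"spin":0,"grip":0.25},{"x":0,"y":0,"z":-2,"spin":0,"grip":0.25},{"x":0,"y":0,"z":-3,"spin":0,"grip":0.25},{"x":0,"y":0,"z":-3,"spin":0,"grip":0.25},{"x":0,"y":0,"z":-3,"spin":0,"grip":0.25},{"x":0,"y":0,"z":-3,"spin":0,"grip":0.25},{"x":0,"y":0,"z":-3,"spin":0,"grip":0.25},{"x":0,"y":0,"z":-2,"spin":0,"grip":0.25},{"x":0,"y":0,"z":0,"spin":0,"grip":0.25}]'
python3 - <<'E'
from h import *
from rig import *
s=sense();w=grab_frame("wrist");sd=grab_frame("side")
b=sd["pixels"][240:440,200:466]
cv2.imwrite("pics/end.png",np.hstack([cv2.resize(w["pixels"],(400,300)),cv2.resize(b,(400,300),interpolation=cv2.INTER_CUBIC)]))
print(s["opening"],s["contact_force"],wproj(w,s,(550.7,268.9,69)),proj(sd,[[550.7,268.9,69],[550.7,268.9,20]]))
E
```

```text
clock: 16.73
eef_pos: [553.3, 270.2, 196.2]
tcp_rot: [3.14, -0.008, 0.595]
contact_force: [1.0, 1.1, 0.6]
opening: 0.745
grasp_force: 0.0
0.7454831234158019 [0.95909227 1.07267828 0.57749858] [318.81689973 218.3058434 ] [[311.13290727 314.58961973]
 [311.41302064 329.72314568]]
```

View pics/end.png

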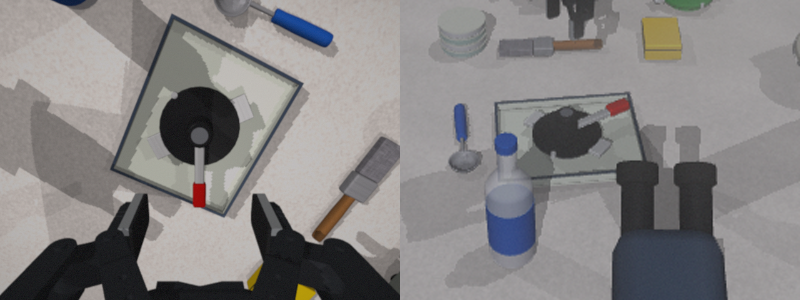

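The lid stands upright and flat in the middle of the tray, knob at (200,135) in the wrist half. The gripper is clear and the bystanders are where they were.

```bash
python3 -c "
from rig import *
print(sign_off())"
```

```text
the job is handed in; nothing more can be done
None
```

I turned the mill lid to its open stop, lifted it out level and set it down upright near the middle of the tray, then handed the job in at about 17 s; `sign_off()` returned no verdict.

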